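# Unplug the charger from the jeweller's bench socket strip

### The arm

A 6-joint arm with a two-finger parallel gripper is mounted at the origin on the work surface. World frame = base frame: x ahead of the robot, y to its left, z up, the work surface at z = 0. Lengths are in m, angles in degrees, forces in N, time in s.
With the tool pointing down it reaches from about 0.3 to 0.875 m from the base axis. Payload 4.2 kg.
Tool frame: the origin (TCP) lies midway between the tips of the shut fingers; the grasp point (between the pads) lies 19 mm behind it; z points along the fingers, y is the line along which they close (so a half turn about z gives the same grasp; the last joint's range is limited). The gripper opens to 85 mm and grips with 20 to 120 N. Pads are 22 mm wide; open, the fingers measure 114 mm over their backs; the gripper's body (76 mm by 85 mm) begins 54 mm behind the grasp point. The pads swing forward as they close: fully open they stand 13 mm farther back than shut.
Start: joints at [-71.219, 18.312, 89.639, -0, 72.044, -1.146], TCP at [0.196, -0.541, 0.231] pointing down, gripper open.
Joint ranges: [-177.97, 177.97], [-48.28, 115.42], [12.27, 149.76], [-77.06, 257.06], [2.81, 150.46], [-146.56, 146.56]. Speed limits (degrees/s): [147.25, 147.25, 180, 180, 180, 180].

### API

Orientations are given as [roll, pitch, yaw] about the fixed x, y, z axes, in that order (R = Rz(yaw) Ry(pitch) Rx(roll)).
In Python, from workcell import bot, imaging gives the robot as it stands. Calls block until the motion is done:
- bot.movep(position, orientation): joint-space move of the TCP to a pose.
- bot.servo_line(position, orientation=None, velocity=0.15): straight line of the TCP; orientation=None keeps the orientation; velocity is the mean speed in m/s.
- bot.move_j(angles): joint-space move.
- bot.set_gripper(opening): opening from 0.0 (shut) to 1.0 (fully open); the grip force is fixed at half the most; returns when the fingers have stopped.
- bot.pause(seconds).
- bot.solve_ik(position, orientation): joint angles nearest the present ones, or None.
- bot.get_obs(): the state.
- imaging.capture(name): name is "side" or "top" or "wrist"; returns a dict with "image" (400x640x3 uint8, red, green, blue), "mtx" (3x3 intrinsics, pixels), "dist" ([k1, k2, p1, p2, k3] as OpenCV has them; the pictures are not rectified), "T" (4x4, takes a point from camera to world coordinates). Camera axes: x right, y down, z forward; pixel columns grow to the right and rows downward; lengths in m; the calibration is good to about 2 mm. A picture is of the moment at which its call begins. There is no depth.
A pose or a line that the arm cannot do raises bot.PlanningError and nothing moves.
- bot.hand_in(): hands the job in; it is judged then, once.
The state is a dict: "time": time; "joint_pos": joint angles; "qvel": joint speeds; "effort": joint torques, N m; "eef_pos": TCP position; "tool_rot": TCP orientation; "force": force on the tool from outside, world axes, zero at the start; "wrist_torque": the same for the moment, N m; "opening": opening from 0.0 (shut) to 1.0 (fully open); "grasp_force": force on a finger pad.
Only numpy, scipy, OpenCV 4.12 (cv2) and the standard library are available. Lean on these libraries where they do the work, as an engineer would, in place of code of your own. Each camera call takes 0.05 s, during which the arm holds its last target. There are 200 camera calls.

### The job

Pull the tall, rectangular charger out of the bench's socket strip (it is held in by spring clips and needs a firm pull) and put it away in the shallow wooden tray, any way up, without dropping it from a height. Leave the other two plugs in their sockets.

Things in the scene. Friction and masses are not known exactly. Their poses are not given: they have to be found in the camera images.
- charger: White plug-in charger: housing 36 (its x) x 46 (y) x 50 mm tall, two dark slots on top, the tallest plug. Origin: centre of the housing's underside, level with the strip's top; z up. Below it a boss 26 x 36 x 14 mm deep, then two pins 14 mm long, sit in the socket (28 mm in all). About 0.1 kg. Spring clips hold the boss: 10 to 20 N straight up frees it within 12 mm; clear after 28 mm.
- charger_mid (a point): Middle of the charger's housing, 25 mm above its origin.
- round_plug: White round plug, diameter 48 mm, housing 40 mm tall, plugged into the strip with the same boss and pins. Origin: centre of the housing's underside. To be left in place.
- flat_plug: White flat square plug 50 x 50 mm, housing 22 mm tall, plugged into the strip with the same boss and pins. Origin: centre of the housing's underside. To be left in place.
- strip: Grey socket strip fixed to the bench, 66 (its x) x 250 (y) x 42 mm tall, with three recessed outlets 74 mm apart along its y, one at its middle. Which plug sits in which outlet varies; the plugs' axes are parallel to the strip's. Origin: centre of its underside.
- tray: Shallow open wooden tray fixed to the bench, outside 150 (its x) x 200 (its y) x 36 mm tall, walls and floor 6 mm thick. Origin: centre of its underside. It lies on one side of the bench, the strip on the other; which side varies.
- tin: Small round aluminium tin, diameter 44 mm, 20 mm tall, lying loose in the +y half of the tray. Origin: centre of its underside.

How it is judged:
By the outcome, as a careful person would: the job done as asked, in the order asked, and still so for the second after the job is handed in, with the robot touching nothing.
It also fails if it takes over 40 s, if anything falls off the work surface, if the arm or the gripper's body presses on something with over 40 N, if the wrist force passes 120 N, or if a joint passes its speed limit or range.

## Working session

There is one attempt and no reset: what is moved stays moved. The work goes in short steps, each a Python script; the robot and the scene stay as the last script left them, time stands still between calls to the robot, and variables do not carry over. Pictures are saved under pics/ and viewed, at most 10 in all, crops included, and the job is handed in when it is done.

```bash
mkdir -p pics; python3 - <<'E'
from workcell import bot, imaging
import cv2
for n in("top","side"):
    c=imaging.capture(n); cv2.imwrite(f"pics/{n}0.png",c["image"][:,:,::-1]); print(n,c["mtx"],c["dist"],c["T"])
print(bot.get_obs())
E
```

```text
top [[439.1181527    0.         311.13080744]
 [  0.         439.1181527  197.39225832]
 [  0.           0.           1.        ]] [-0.0961522  0.         0.         0.         0.       ] [[ 0.02570416 -0.98399958  0.17630689  0.36962851]
 [-0.99966858 -0.02505032  0.00593365  0.00342523]
 [-0.00142217 -0.17640097 -0.98431736  1.01461636]
 [ 0.          0.          0.          1.        ]]
side [[506.54895119   0.         319.1777061 ]
 [  0.         506.54895119 203.66601538]
 [  0.           0.           1.        ]] [-0.11096738  0.          0.          0.          0.        ] [[-0.73600328 -0.51647735  0.43766462  0.04634141]
 [-0.67684202  0.5484401  -0.49101765  0.53593029]
 [ 0.01356667 -0.6576204  -0.75322729  0.91516278]
 [ 0.          0.          0.          1.        ]]
{'time': 0.1, 'joint_pos': array([-7.12190065e+01,  1.83475971e+01,  8.96984637e+01, -2.54639014e-03,
        7.20445319e+01, -1.14468633e+00]), 'qvel': array([ 0.02686601, -0.11346651, -0.12329362, -0.10252015,  0.03867402,
       -0.0577048 ]), 'effort': array([-4.04319735e-05, -4.16407943e+01, -2.34704965e+01,  7.73703107e-06,
        4.80916759e-03,  8.11413742e-06]), 'eef_pos': array([ 0.19582475, -0.54017967,  0.23057661]), 'tool_rot': array([-1.79909377e+02,  6.10854456e-04,  1.99264672e+01]), 'force': array([-0.60659428,  0.53990261,  0.74583798]), 'wrist_torque': array([ 0.03406997,  0.00205551, -0.01365684]), 'grasp_force': 0.0, 'opening': 0.9997873499983408}
```

View pics/top0.png

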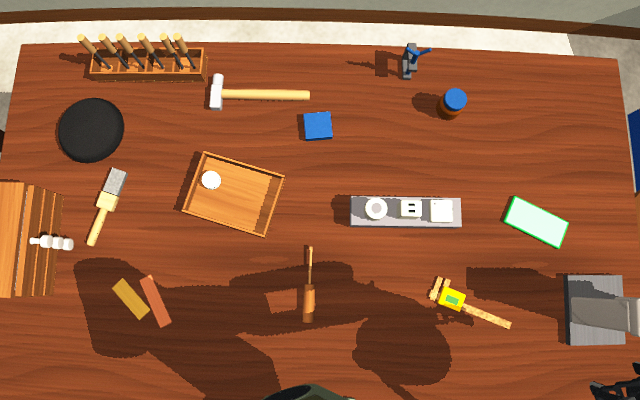

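View pics/side0.png

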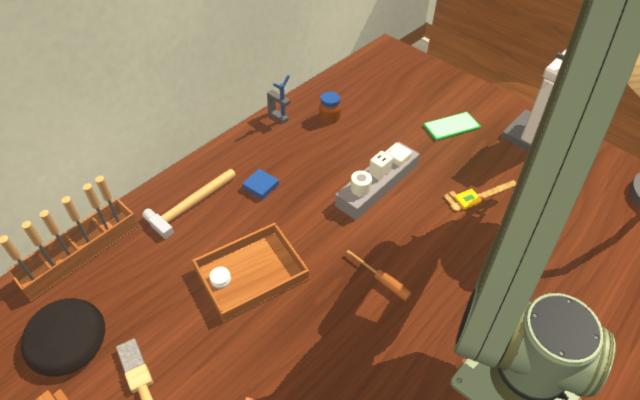

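Top view: the strip's corners are about (351,197), (460,198), (461,226) and (351,225). The round plug is at (376,208), the charger with its slots in the middle at (411,208), and the flat plug at (441,210). The tray's corners are about (204,152), (284,177), (265,237) and (181,210), with the tin at (211,180).

```bash
cat > h.py <<'E'
import numpy as np, cv2
from workcell import bot, imaging
def ray(c,px,z):
    u=cv2.undistortPoints(np.array(px,float).reshape(-1,1,2),c["mtx"],c["dist"]).reshape(-1,2)
    d=np.c_[u,np.ones(len(u))]@c["T"][:3,:3].T; o=c["T"][:3,3]
    return o+d*((z-o[2])/d[:,2])[:,None]
E
python3 - <<'E'
from h import *
c=imaging.capture("top")
np.set_printoptions(precision=4,suppress=True)
print(ray(c,[(351,197),(460,198),(461,226),(351,225)],.042))
print(ray(c,[(411,208)],.092))
t=ray(c,[(204,152),(284,177),(265,237),(181,210)],.036);print(t,t.mean(0)); print(ray(c,[(211,180)],.026))
p=ray(c,[(411,208)],.092)[0]
bot.movep([p[0]-.0,p[1],.24],[180,0,90])
print(bot.get_obs()["eef_pos"],bot.get_obs()["joint_pos"],bot.get_obs()["time"])
w=imaging.capture("wrist");cv2.imwrite("pics/w1.png",w["image"][:,:,::-1]);np.savez("w1",**w)
E
```

```text
[[ 0.547  -0.0804  0.042 ]
 [ 0.5511 -0.3292  0.042 ]
 [ 0.4871 -0.3294  0.042 ]
 [ 0.4836 -0.0811  0.042 ]]
[[ 0.5173 -0.2048  0.092 ]]
[[0.6457 0.261  0.036 ]
 [0.5907 0.0725 0.036 ]
 [0.4525 0.11   0.036 ]
 [0.5083 0.3043 0.036 ]] [0.5493 0.1869 0.036 ]
[[0.5817 0.2423 0.026 ]]
[ 0.517  -0.2057  0.24  ] [-22.8633  16.3233  91.2522  -0.0267  72.4219 -22.7787] 1.85
```

View pics/w1.png

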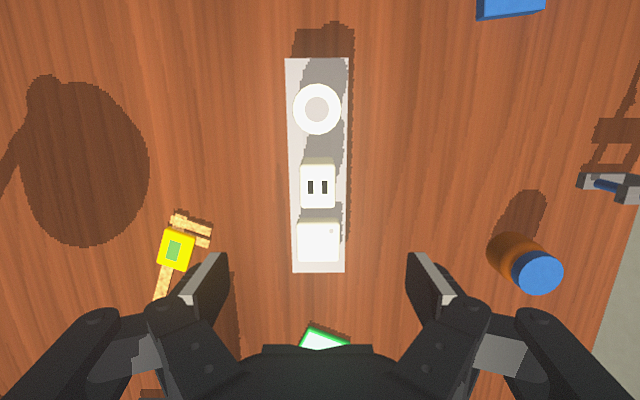

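The wrist view shows the strip's corners at about (285,58), (349,58), (345,272) and (292,272). The charger's top face runs from (301,166) to (335,207), with the slots at (310,187) and (325,187).

```bash
python3 - <<'E'
from h import *
np.set_printoptions(precision=4,suppress=True)
w=np.load("w1.npz")
s=ray(w,[(285,58),(349,58),(345,272),(292,272)],.042);print(s,s.mean(0))
d=(s[0]+s[1]-s[2]-s[3]);print("strip yaw",np.degrees(np.arctan2(-d[0],d[1])))
t=ray(w,[(301,166),(335,166),(335,207),(301,207),(317.5,187)],.092);print(t,t[:4].mean(0))
for pos in [(.56,.15,.1)]:
  for tilt in (40,50):
    for dy in (0,-180): pass
im=w["image"][130:290,240:400];cv2.imwrite("pics/w1c.png",cv2.resize(im,(560,560),interpolation=2)[:,:,::-1])
E
```

```text
[[ 0.4842 -0.082   0.042 ]
 [ 0.5504 -0.0821  0.042 ]
 [ 0.5527 -0.3316  0.042 ]
 [ 0.4851 -0.3316  0.042 ]] [ 0.5181 -0.2068  0.042 ]
strip yaw 0.3786401544279217
[[ 0.5016 -0.1858  0.092 ]
 [ 0.5348 -0.1858  0.092 ]
 [ 0.5355 -0.2279  0.092 ]
 [ 0.5009 -0.2279  0.092 ]
 [ 0.5177 -0.2069  0.092 ]] [ 0.5182 -0.2068  0.092 ]
```

View pics/w1c.png

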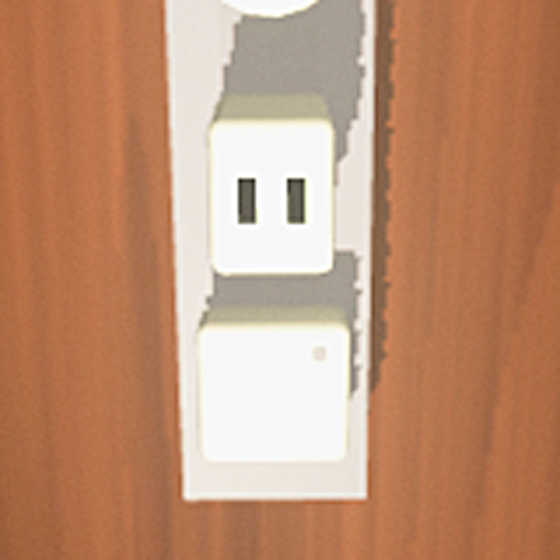

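The crop confirms the charger's top face, at about (300–335, 164–208) in the full picture, so its centre is near (0.518, −0.206). There is free space on both ±x sides.

```bash
python3 - <<'E'
from h import *
np.set_printoptions(precision=3,suppress=True)
o=[180,0,90.5]
def st(l):
    s=bot.get_obs();print(l,s["time"],s["eef_pos"],s["force"],s["opening"],s["grasp_force"])
bot.movep([.518,-.206,.13],o)
bot.servo_line([.518,-.206,.047],velocity=.08);st("down")
bot.set_gripper(0.0);st("grip")
bot.servo_line([.518,-.206,.062],velocity=.03);st("pull")
bot.servo_line([.518,-.206,.10],velocity=.05);st("clear")
bot.servo_line([.518,-.206,.20],velocity=.12);st("up")
c=imaging.capture("side");cv2.imwrite("pics/s2.png",c["image"][60:260,260:500,::-1].repeat(3,0).repeat(3,1)[:600,:720])
# placing feasibility
for tilt in (40,50,60):
    for g in [(.56,.13),(.54,.13)]:
        a=np.degrees(np.arctan2(g[1],g[0]))
        print(tilt,a,bot.solve_ik([g[0],g[1],.03],[180,-tilt,a]),bot.solve_ik([g[0],g[1],.03],[180,-tilt,a+180]))
E
```

```text
down 3.6083 [ 0.518 -0.206  0.048] [-0.47  -0.462 -0.37 ] 1.0004934603825895 0.0
grip 4.1167 [ 0.518 -0.206  0.047] [-0.166 -0.15   2.439] 0.4134276748941582 60.019755363464355
pull 4.7667 [ 0.518 -0.206  0.063] [-0.637 -0.168 -1.977] 0.4185946193350188 63.08201193809509
clear 5.675 [ 0.518 -0.206  0.1  ] [ 0.413 -0.34  -1.311] 0.4172099473468371 63.08342099189758
up 6.6583 [ 0.517 -0.206  0.199] [-0.07   0.289 -2.108] 0.4144997988762278 63.083674907684326
40 13.069317896282177 [ 11.29   25.373 134.973 176.711  20.363 -88.28 ] [ 12.224  49.129  74.808  -0.546  96.059 -90.705]
40 13.535856369134246 [ 11.657  24.603 137.487 176.79   22.106 -88.465] [ 12.669  47.63   78.334  -0.559  94.032 -90.703]
50 13.069317896282177 [ 11.079  30.325 141.816 177.727  42.146 -89.594] [ 12.264  54.637  68.356  -0.645 107.003 -90.706]
50 13.535856369134246 [ 11.421  30.135 144.448 177.692  44.587 -89.716] [ 12.711  53.081  72.159  -0.653 104.757 -90.696]
60 13.069317896282177 [ 10.867  38.962 147.659 177.922  66.616 -90.277] [ 12.295  60.092  62.565  -0.755 117.339 -90.734]
60 13.535856369134246 None [ 12.743  58.477  66.654  -0.757 114.865 -90.715]
```

View pics/s2.png

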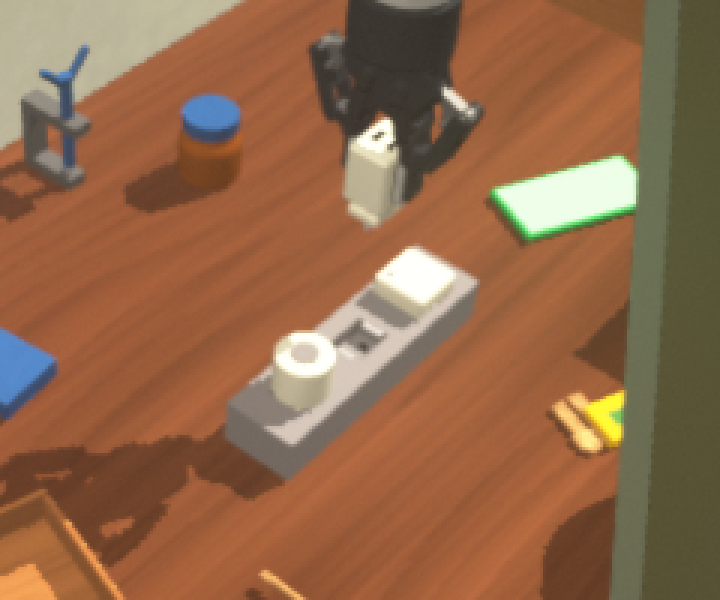

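The charger is clear of the strip, at about (370,180) in the crop. The round plug (305,370) and the flat plug (415,280) are still seated. Next I'll lay the charger down tilted in the tray's −y half.

```bash
python3 - <<'E'
from h import *
np.set_printoptions(precision=3,suppress=True)
def st(l):
    s=bot.get_obs();print(l,s["time"],s["eef_pos"],s["force"],s["opening"],s["grasp_force"]);return s
C=np.array([.549,.187]);ty=np.array([.28,.96]);tx=np.array([.96,-.28])
g=C-.035*ty-.003*tx
t=np.radians(52);tz=np.r_[-np.sin(t)*tx,-np.cos(t)]
o=[180,-52,163.8]
T=lambda z:np.r_[g,z]+.020*tz
bot.movep(T(.20),o); f0=st("above")["force"]
bot.servo_line(T(.056),velocity=.1);st("low")
z=.056
while z>.040:
    z-=.0015; bot.servo_line(T(z),velocity=.03)
    f=bot.get_obs()["force"]-f0
    if np.linalg.norm(f)>4: break
print(z);st("touch")
c=imaging.capture("side");cv2.imwrite("pics/s3.png",c["image"][200:350,170:370,::-1].repeat(4,0).repeat(4,1))
E
```

```text
above 8.0667 [0.521 0.158 0.188] [-0.553 -0.546 -0.838] 0.41661119019785736 63.09270143508911
low 9.6583 [0.522 0.159 0.044] [ 0.632 -0.051 -1.256] 0.4152727733453601 63.093119859695435
0.04549999999999999
touch 11.4083 [0.521 0.159 0.034] [1.662 0.147 5.694] 0.41958622234699156 63.98952126502991
```

View pics/s3.png

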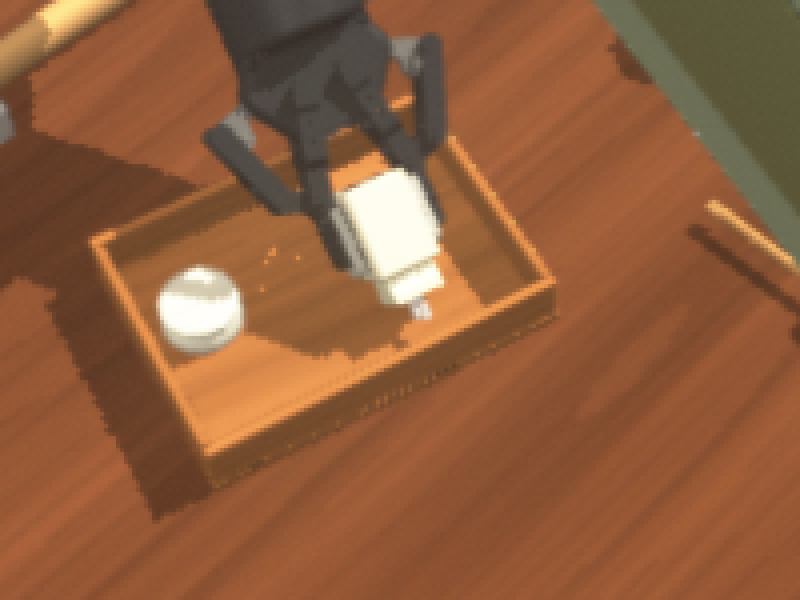

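The charger (385,235) touches the tray floor inside the walls. The tin is clear at (200,305), and there is room for the fingers to open partway.

```bash
python3 - <<'E'
from h import *
np.set_printoptions(precision=3,suppress=True)
def st(l):
    s=bot.get_obs();print(l,s["time"],s["eef_pos"],s["force"],s["opening"]);return s
bot.set_gripper(0.6);bot.pause(.4);p=st("open")["eef_pos"]
t=np.radians(52);tx=np.array([.96,-.28]);tz=np.r_[-np.sin(t)*tx,-np.cos(t)]
bot.servo_line(p-.10*tz,velocity=.1);st("back")
q=bot.get_obs()["eef_pos"]; bot.servo_line(q+[0,0,.15],velocity=.2)
bot.movep([.35,-.02,.3],[180,0,164]);bot.pause(.3);st("away")
a=imaging.capture("side")["image"][120:350,170:450];b=imaging.capture("top")["image"][130:250,160:480]
cv2.imwrite("pics/end.png",np.vstack([cv2.resize(a,(560,300)),cv2.resize(b,(560,210))])[:,:,::-1])
E
```

```text
open 12.1583 [0.521 0.159 0.033] [0.194 0.414 0.321] 0.5989777508912063
back 13.3083 [0.596 0.137 0.094] [ 0.01  -0.028  0.544] 0.6001534677699383
away 15.6833 [ 0.351 -0.02   0.3  ] [-0.434  0.481 -0.743] 0.5952156867535486
```

View pics/end.png

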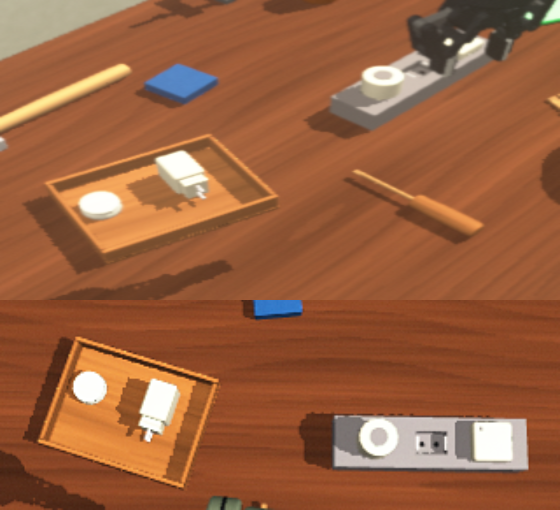

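The charger lies flat in the tray at (158,405) in the lower panel. The tin is undisturbed, and the round plug (378,437) and flat plug (492,440) are still in the strip.

```bash
python3 -c "
from workcell import bot
print(bot.hand_in())"
```

```text
the job is handed in; nothing more can be done
None
```

The charger was pulled out and now lies on its side in the tray; the other two plugs are still in their sockets, and the job was handed in after about 16 s of robot time.

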